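# Feel round the rim of a plaster model

## Task

Check the horseshoe rim of the plaster model in the sprung holder for rough spots: with the fingertips closed together and pointing down, touch the top of the rim at the heel beside the tab and slide them along the middle of the rim, round the front to the other heel, without lifting off on the way. Touch it gently, so that the pan sinks a little but never bottoms; then come away clear. Do not pick up or dislodge the model, and leave everything else on the bench where it is.

Things in the scene. Friction and masses are not known exactly. Their poses are not given: they have to be found in the camera images.
- holder: Fixed sprung model holder: a dark steel round foot, 88 mm across, carrying a square dark steel pan 90 x 90 mm. Origin under the foot's centre, on the bench. The pan's upper face is 46 mm above the bench at rest and has low lips (6 mm) round it.
- pan (a joint): How far the pan has sunk, in m: 0 = fully up (at rest), 0.014 = bottomed. It moves straight down on a spring: about 1 N starts it moving, then 0.4 N more per mm (about 5 N at 10 mm); it springs back up by itself.
- pan_mid (a point): Centre of the pan's upper face, on which the plaster model lies.
- model: Loose plaster model, 0.2 to 0.3 kg, lying in the pan between the lips (1.5 mm play). Square base 75 x 75 x 16 mm with a horseshoe rim on it, 18 mm high, 11 mm wide, flat top 34 mm above the underside (80 mm above the bench at rest). Origin: centre of the underside; +x to the closed front of the horseshoe, open ends (heels) to -x. Any yaw is possible.
- rim0 (a point): Point on the centre line of the rim's top face: START heel, beside the flat tab (16 x 16 x 7 mm) that juts from the +y side of the base (model frame -24, 25, 34 mm).
- rim2 (a point): Point on the centre line of the rim's top face: a quarter of the way (model frame 8.6, 24.1, 34 mm).
- rim3 (a point): Point on the centre line of the rim's top face: three eighths (model frame 21.9, 15.2, 34 mm).
- rim4 (a point): Point on the centre line of the rim's top face: FRONT, middle of the curve; the rim's centre line is two straight legs at y = +25 and -25 mm, from x = -32 to 2 mm, joined by a half circle of radius 25 mm about (2, 0) mm (model frame 27, 0, 34 mm).
- rim5 (a point): Point on the centre line of the rim's top face: five eighths (model frame 21.9, -15.2, 34 mm).
- rim6 (a point): Point on the centre line of the rim's top face: three quarters (model frame 8.6, -24.1, 34 mm).
- rim8 (a point): Point on the centre line of the rim's top face: END heel, away from the tab (model frame -24, -25, 34 mm).
- palette: Bystander: loose white ceramic palette with small stains, 180 x 100 x 12 mm; origin under its centre.
- die: Bystander: loose small plaster tooth die, 18 mm across, 35 mm high; origin under its centre.
- jar: Bystander: loose small jar, 36 mm across, 45 mm high; origin under its centre.
- caliper: Bystander: loose flat steel caliper, 135 x 50 mm, 9 mm thick; origin under its pivot.
- brush: Bystander: loose slim artist's brush lying on the bench, 150 mm long, 9 mm thick; origin under its middle.
- bowl: Bystander: loose grey mixing bowl, 100 mm across, 50 mm high; origin under its centre.
- spare: Bystander: loose spare plaster model with teeth, 70 x 70 x 30 mm, flat on the bench; not to be traced; origin under its centre.
There are look-alikes about, which are no part of the job. What is shaped like the model but orange is not meant.

How it is judged:
On the way, in this order (a step that is already met when the one before it is completed fails the run):
1. fingertips press lightly on the rim at: START heel, beside the flat tab (horizontal distance between the grasp point and rim0 below 0.013 m and contact force between the fingers and model above 0.3 N and value of joint pan above 0.0005 m).
2. fingertips press lightly on the rim at: a quarter of the way (horizontal distance between the grasp point and rim2 below 0.013 m and contact force between the fingers and model above 0.3 N and value of joint pan above 0.0005 m).
3. fingertips press lightly on the rim at: FRONT, middle of the curve (horizontal distance between the grasp point and rim4 below 0.013 m and contact force between the fingers and model above 0.3 N and value of joint pan above 0.0005 m).
4. fingertips press lightly on the rim at: three quarters (horizontal distance between the grasp point and rim6 below 0.013 m and contact force between the fingers and model above 0.3 N and value of joint pan above 0.0005 m).
5. fingertips press lightly on the rim at: END heel, away from the tab (horizontal distance between the grasp point and rim8 below 0.013 m and contact force between the fingers and model above 0.3 N and value of joint pan above 0.0005 m).
At the end, for the whole second after the job is handed in: Rim traced in order (finger centre within 13 mm of the rim points horizontally, model touched, pan pressed over 0.5 mm); then the pan is up again within 1 mm and the model lies flat and still in it, within 6 mm of the pan centre (value of joint pan below 0.001 m and horizontal distance between model and pan_mid below 0.006 m and z of model in the frame of pan_mid below 0.003 m and angle between model's own z axis and vertical below 0.06 rad and linear speed of model below 0.02 m/s).
It fails at once if the pan is pressed down to its stop (more than 12.5 mm) (value of joint pan above 0.0125 m).
It fails at once if the fingertips are off the rim (pan fully up) while low over its curve between the heels ((horizontal distance between the grasp point and rim2 below 0.01 m and z of the grasp point in the frame of rim2 below 0.035 m and value of joint pan below 0.0002 m) or (horizontal distance between the grasp point and rim3 below 0.01 m and z of the grasp point in the frame of rim3 below 0.035 m and value of joint pan below 0.0002 m) or (horizontal distance between the grasp point and rim4 below 0.01 m and z of the grasp point in the frame of rim4 below 0.035 m and value of joint pan below 0.0002 m) or (horizontal distance between the grasp point and rim5 below 0.01 m and z of the grasp point in the frame of rim5 below 0.035 m and value of joint pan below 0.0002 m) or (horizontal distance between the grasp point and rim6 below 0.01 m and z of the grasp point in the frame of rim6 below 0.035 m and value of joint pan below 0.0002 m)).
It fails at once if the model is lifted or tipped out of the pan (z of model in the frame of pan_mid above 0.006 m or angle between model's own z axis and vertical above 0.15 rad).
It fails at once if a bystander is moved more than 20 mm or lifted (distance of any of palette, die, jar, caliper, brush, bowl, spare from where it was at the start of the episode above 0.02 m).
It also fails if it takes over 48 s, if anything falls off the work surface, if the arm or the gripper's body presses on something with over 40 N, if the wrist force passes 120 N, or if a joint passes its speed limit or range.

## Robot

A 6-joint arm with a two-finger parallel gripper is mounted at the origin on the work surface. World frame = base frame: x ahead of the robot, y to its left, z up, the work surface at z = 0. Lengths are in m, angles in rad, forces in N, time in s.
With the tool pointing down it reaches from about 0.2 to 0.875 m from the base axis. Payload 3.4 kg.
Tool frame: the origin (TCP) lies between the finger pads; the fingertips stand robot.tip_extent ahead of it and the grasp point (between the pads) is the TCP (robot.tip_extent is the distance from the TCP to the fingertips, in m); z points along the fingers, y is the direction in which the jaws open and shut (so a half turn about z gives the same grasp; the last joint's range is limited). The gripper opens to 94 mm and grips with 3 to 60 N. Pads are 16 mm wide; open, the fingers measure 119 mm over their backs; the gripper's body (75 mm by 177 mm) begins 78 mm behind the grasp point.
Start: joints at [-1.298, 0.276, 1.505, -0, 1.361, -0.121], TCP at [0.221, -0.531, 0.224] pointing down, gripper open.
Joint ranges: [-2.89, 2.89], [-0.75, 2.08], [0.22, 2.7], [-1.18, 4.32], [0.11, 2.71], [-2.7, 2.7]. Speed limits (rad/s): [2.57, 2.57, 3.14, 3.14, 3.14, 3.14].

## Interface

Orientations are given as a unit quaternion [w, x, y, z].
In Python, from plant import robot, imaging gives the robot as it stands.
- The arm moves only by the shell command python3 -m inch 'ROWS' [FORCE]. ROWS is JSON, one flat list of numbers, 7 for each row, row after row: the shift along the tool's x, y, z in units of 25 mm (1.0 is 25 mm), then the turn, a rotation vector about the tool's x, y, z in units of 8 degrees (1.0 is 8 degrees), then the gripper's target within -1 to 1 (shut at 1, half-way at 0, fully open at -1). In form: [dx, dy, dz, rx, ry, rz, grip, dx, dy, dz, rx, ry, rz, grip, ...]. A call has 1 to 10 rows; each row shifts and turns the commanded pose from where the row before left it, along the tool's axes as they then stand; what a row does not reach is not made up. A row lasts 1/8 s, in which the tool goes at most 62.5 mm and 10.7 degrees, less where a joint would pass 70% of its speed; a pose out of reach is approached as far as the arm can. A call is refused whole if a number of a shift passes 1 or a number of a turn 1, either way. A call with a gripper value outside its range is refused whole. The fingers move at their own pace and stop on an object; FORCE is the grip in N (left out, the last holds). Time passes only in rows, so rows that do not move let the fingers close. It gives the time, the measured TCP pose, the force and the opening at its end, in the units of the state.
- robot.read_state(): the state, without advancing time (a new reading comes with each control period).
- imaging.capture(name): name is "scene" or "top"; returns a dict with "pixels" (400x640x3 uint8, red, green, blue), "vfov" (degrees; the focal length in pixels is half the picture's height over the tangent of half this angle, whatever the lens; pixels are square), "cx", "cy" (the principal point, pixels), "R" (3x3) and "t" (3): a world point X has camera coordinates R X + t. Camera axes: x right, y down, z forward; pixel columns grow to the right and rows downward; lengths in m; the calibration is good to about 2 mm. A picture is of the moment at which its call begins. There is no depth.
- robot.hand_in(): hands the job in, once; it reports no verdict.
The state is a dict: "clock": time; "q": joint angles; "qd": joint speeds; "effort": joint torques, N m; "ee_pos": TCP position; "ee_rot": TCP orientation; "contact_force": force on the tool from outside, world axes, zero at the start; "wrist_torque": the same for the moment, N m; "opening": finger opening in m.
Only numpy, scipy, OpenCV 4.12 (cv2) and the standard library are available. Lean on these libraries where they do the work, as an engineer would, in place of code of your own. Each camera call takes 0.05 s, during which the arm holds its last target.

## Working session

There is one attempt and no reset: what is moved stays moved. The work goes in short steps, Python scripts to look and compute and a shell command to move; the robot and the scene stay as the last step left them, time stands still between calls to the robot, and variables do not carry over. Pictures are saved under pics/ and viewed, and the job is handed in when it is done.

```bash
ls; mkdir -p pics; python3 - <<'E'
from plant import robot, imaging
import cv2
print(robot.read_state(), robot.tip_extent)
for n in ("scene","top"):
    c=imaging.capture(n); cv2.imwrite(f"pics/{n}0.png",c["pixels"][:,:,::-1]); print(n,c["vfov"],c["cx"],c["cy"],c["R"],c["t"],[k for k in c])
E
```

```text
pics
{'clock': 0.0, 'q': array([-1.29799575e+00,  2.76554674e-01,  1.50610492e+00, -1.18262285e-05,
        1.36067172e+00, -1.20972492e-01]), 'qd': array([ 0.00028278, -0.00074126, -0.00061354,  0.00095153,  0.00012197,
        0.00025645]), 'effort': array([ 6.17410715e-04, -4.04573858e+01, -2.37230462e+01,  7.04317004e-02,
        3.46243952e-02, -1.33245958e-04]), 'ee_pos': array([ 0.22047782, -0.5304871 ,  0.22363894]), 'ee_rot': array([-8.66387742e-04,  9.80679764e-01,  1.95618109e-01, -7.16963133e-05]), 'contact_force': array([ 0.49023462,  0.281429  , -0.03451507]), 'wrist_torque': array([0.00038081, 0.01505818, 0.00248872]), 'opening': 0.09416594096884791} 0.019
scene 50.405950578954474 321.8143273575097 202.41812641823597 [[ 0.37511895  0.9266966   0.02278581]
 [ 0.50375695 -0.18315908 -0.84420477]
 [-0.77814826  0.32815572 -0.53553629]] [-0.22539654 -0.23623031  1.31196075] ['pixels', 'vfov', 'cx', 'cy', 'R', 't']
top 49.38640712212245 319.59723514214335 196.14306408889306 [[ 0.01517713 -0.99986655 -0.00604388]
 [-0.99742242 -0.01471552 -0.07022803]
 [ 0.07012972  0.00709416 -0.99751265]] [-0.02302756  0.62295232  0.95027852] ['pixels', 'vfov', 'cx', 'cy', 'R', 't']
```

View pics/scene0.png

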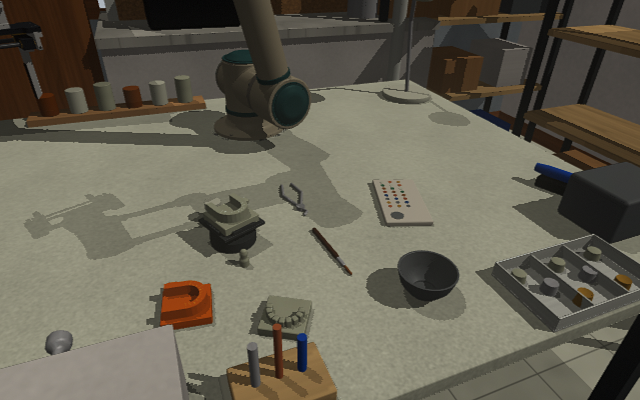

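View pics/top0.png

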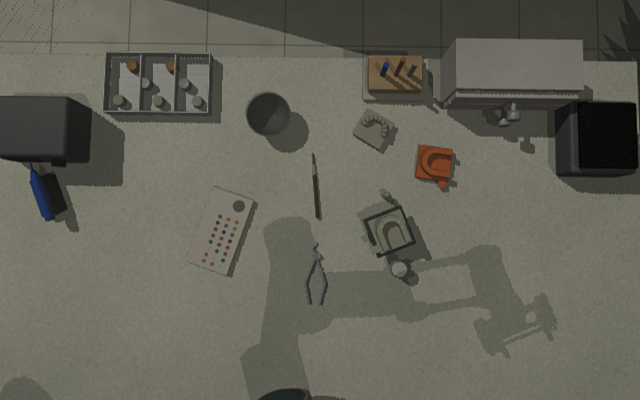

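Candidates:
- Plaster model in the dark sprung pan: top (389,232), scene (232,215). It fits, being in the pan and plaster-coloured.
- Orange look-alike: top (435,163). Excluded by its colour.
- Toothed spare: top (374,130). Excluded, as it lies on the bench and has teeth.

I'll confirm with an enlarged crop.

```bash
python3 - <<'E'
import cv2,numpy as np
a=cv2.imread("pics/top0.png")[182:287,340:440]; b=cv2.imread("pics/scene0.png")[180:275,180:280]
f=lambda i:cv2.convertScaleAbs(cv2.resize(i,(400,400) if 0 else None,fx=4,fy=4,interpolation=cv2.INTER_CUBIC),alpha=1.7)
a,b=f(a),f(b); b=cv2.copyMakeBorder(b,0,a.shape[0]-b.shape[0],0,0,0)
cv2.imwrite("pics/crop0.png",np.hstack([a,b]))
E
```

```text
(no output)
```

View pics/crop0.png

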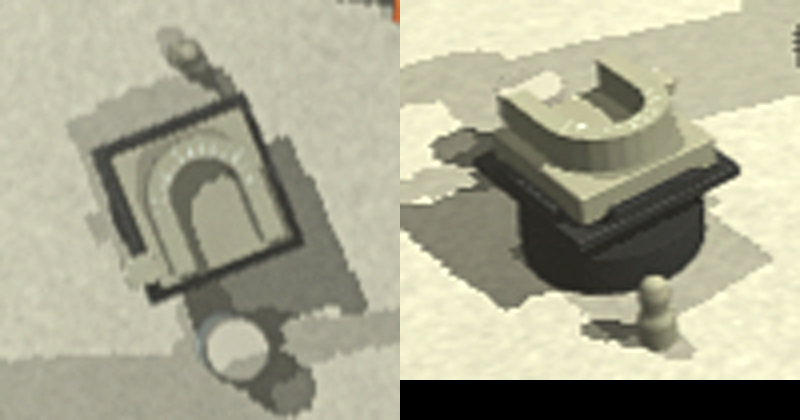

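Confirmed. The model sits in the dark pan, with its front up and slightly left in the top view, and the tab over the left lip at the lower-left heel, near top (375,249). Now I'll measure the pan outline and the rim.

```bash
cat > h.py <<'E'
import numpy as np,cv2
from plant import robot,imaging
def cast(c,uv,z):
    f=200/np.tan(np.radians(c["vfov"]/2)); uv=np.atleast_2d(uv).astype(float)
    d=np.c_[(uv[:,0]-c["cx"])/f,(uv[:,1]-c["cy"])/f,np.ones(len(uv))]@np.array(c["R"])
    o=-np.array(c["R"]).T@np.array(c["t"]); return o+d*((z-o[2])/d[:,2])[:,None]
def proj(c,X):
    f=200/np.tan(np.radians(c["vfov"]/2)); p=np.atleast_2d(X)@np.array(c["R"]).T+np.array(c["t"])
    return np.c_[p[:,0]/p[:,2]*f+c["cx"],p[:,1]/p[:,2]*f+c["cy"]]
RIM=np.array([[-24,25,34],[2-12,25,34],[8.6,24.1,34],[21.9,15.2,34],[27,0,34],[21.9,-15.2,34],[8.6,-24.1,34],[-10,-25,34],[-24,-25,34]])/1000
def rimw(cx,cy,yaw):
    R=np.array([[np.cos(yaw),-np.sin(yaw)],[np.sin(yaw),np.cos(yaw)]])
    return np.c_[RIM[:,:2]@R.T+[cx,cy],RIM[:,2]+.046]
E
python3 - <<'E'
from h import *
c=imaging.capture("top"); im=c["pixels"]
g=im.max(2); x0,y0=355,197
sub=g[y0:270,x0:425]
m=(sub<52).astype(np.uint8)
n,l,s,ce=cv2.connectedComponentsWithStats(m,connectivity=8)
k=1+np.argmax(s[1:,4]); print(s[k])
pts=np.argwhere(l==k)[:,::-1]+[x0,y0]
W=cast(c,pts,.052)[:,:2]
r=cv2.minAreaRect((W*1000).astype(np.float32)); print(r, cv2.boxPoints(r))
cv2.imwrite("pics/mask.png",cv2.resize(m*255,None,fx=5,fy=5,interpolation=0))
r1=robot.read_state(); print(r1["ee_pos"])
E
```

```text
[  9   9  52  51 381]
((547.1318969726562, -164.08676147460938), (89.25116729736328, 90.71605682373047), 22.597036361694336) [[ 488.5035  -139.35814]
 [ 523.3609  -223.10994]
 [ 605.76025 -188.81538]
 [ 570.9029  -105.06358]]
[ 0.22052384 -0.53060914  0.22382132]
```

View pics/mask.png

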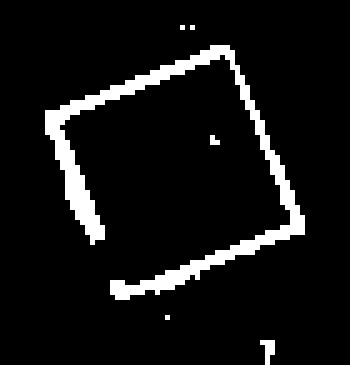

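```bash
python3 - <<'E'
from h import *
P=rimw(.547,-.164,np.radians(22.3)); print(P.round(4))
o=[]
for n in("top","scene"):
    c=imaging.capture(n); im=c["pixels"][:,:,::-1].copy(); uv=proj(c,P); q=uv.mean(0).astype(int)
    x,y=q-45; cr=cv2.convertScaleAbs(cv2.resize(im[y:y+90,x:x+90],None,fx=4,fy=4),alpha=1.7)
    for i,p in enumerate(uv): cv2.circle(cr,tuple(int(v) for v in (p+.5-[x,y])*4),3,(0,0,255) if i else (0,255,0),-1)
    o.append(cr)
cv2.imwrite("pics/ov.png",np.hstack(o))
# bystanders
c=imaging.capture("top"); print("jar",cast(c,[399,269],.045),"die",cast(c,[386,194],.03),"cal",cast(c,[[316,247],[317,303]],.01))
E
```

```text
[[ 0.5153 -0.15    0.08  ]
 [ 0.5283 -0.1447  0.08  ]
 [ 0.5458 -0.1384  0.08  ]
 [ 0.5615 -0.1416  0.08  ]
 [ 0.572  -0.1538  0.08  ]
 [ 0.573  -0.1698  0.08  ]
 [ 0.5641 -0.183   0.08  ]
 [ 0.5472 -0.1909  0.08  ]
 [ 0.5343 -0.1962  0.08  ]]
jar [[ 0.46683679 -0.18725131  0.045     ]] die [[ 0.62958017 -0.16074395  0.03      ]] cal [[ 0.50955697 -0.00728382  0.01      ]
 [ 0.38578527 -0.0114587   0.01      ]]
```

View pics/ov.png

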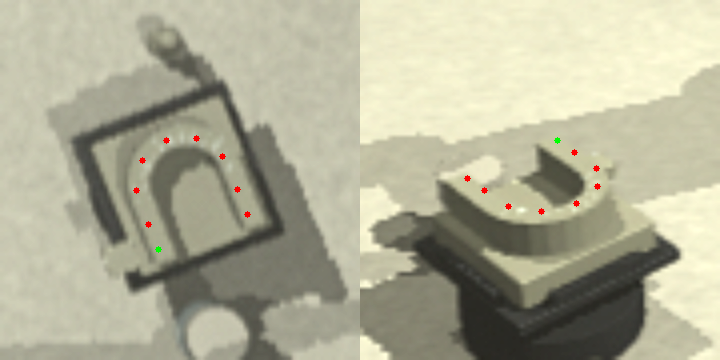

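The tool's yaw (about 22.6°) already matches the model's, so tool x = model x and tool y = −model y, and no turn is needed. I'll cross over high and close the gripper on the way.

```bash
python3 -m inch '[0.93,-0.53,0,0,0,0,1,0.93,-0.53,0,0,0,0,1,0.93,-0.53,0,0,0,0,1,0.93,-0.53,0,0,0,0,1,0.93,-0.53,0,0,0,0,1,0.93,-0.53,0,0,0,0,1,0.93,-0.53,0,0,0,0,1,0.93,-0.53,0,0,0,0,1,0.93,-0.53,0,0,0,0,1]' 15
```

```text
clock: 1.42
ee_pos: [0.3686, -0.3398, 0.2245]
ee_rot: [0.0, 0.981, 0.196, 0.0]
contact_force: [-0.2, 0.3, -1.3]
opening: 0.0075
```

```bash
python3 -m inch '[0.93,-0.53,0,0,0,0,1,0.93,-0.53,0,0,0,0,1,0.93,-0.53,0,0,0,0,1,0.93,-0.53,0,0,0,0,1,0.93,-0.53,0,0,0,0,1,0.93,-0.53,0,0,0,0,1,0.93,-0.53,0,0,0,0,1,0.93,-0.53,0,0,0,0,1,0.6,-0.33,0,0,0,0,1,0,0,0,0,0,0,1]'
cat > d.py <<'E'
import sys
from h import *
from scipy.spatial.transform import Rotation as Ro
s=robot.read_state(); q=s["ee_rot"]; R=Ro.from_quat([q[1],q[2],q[3],q[0]])
P=rimw(.547,-.164,np.radians(22.3)); P[:,2]=.094
print("clock",s["clock"],"pos",s["ee_pos"].round(4),"F",s["contact_force"].round(2),"op",round(s["opening"],4))
for i in map(int,sys.argv[1:]): print("rim",i,"tool units",(R.inv().apply(P[i]-s["ee_pos"])/.025).round(2))
E
python3 d.py 0 2 8
```

```text
clock: 2.68
ee_pos: [0.5102, -0.1575, 0.2244]
ee_rot: [0.0, 0.981, 0.196, -0.0]
contact_force: [0.5, 0.1, -0.4]
opening: 0.0007
clock 2.675 pos [ 0.5102 -0.1575  0.2244] F [ 0.51  0.09 -0.42] op 0.0007
rim 0 tool units [ 0.31 -0.2   5.21]
rim 2 tool units [ 1.61 -0.16  5.21]
rim 8 tool units [0.29 1.8  5.21]
```

```bash
python3 -m inch '[0.31,-0.2,0.8,0,0,0,1,0,0,0.8,0,0,0,1,0,0,0.8,0,0,0,1,0,0,0.8,0,0,0,1,0,0,0.8,0,0,0,1,0,0,0.4,0,0,0,1,0,0,0,0,0,0,1]'
python3 d.py 0
python3 - <<'E'
from h import *
s=robot.read_state();tip=s["ee_pos"]-[0,0,.019]
P=rimw(.547,-.164,np.radians(22.3));o=[]
for n in("top","scene"):
    c=imaging.capture(n); im=c["pixels"][:,:,::-1].copy(); q=proj(c,P).mean(0).astype(int)
    x,y=q-45; cr=cv2.convertScaleAbs(cv2.resize(im[y:y+90,x:x+90],None,fx=4,fy=4),alpha=1.7)
    cv2.circle(cr,tuple(int(v) for v in (proj(c,tip)[0]+.5-[x,y])*4),3,(0,0,255),-1)
    o.append(cr)
cv2.imwrite("pics/above.png",np.hstack(o))
E
```

```text
clock: 3.55
ee_pos: [0.5145, -0.1508, 0.114]
ee_rot: [-0.0, 0.981, 0.195, -0.001]
contact_force: [-0.2, -0.5, 0.1]
opening: 0.0001
clock 3.55 pos [ 0.5145 -0.1508  0.114 ] F [-0.15 -0.47  0.06] op 0.0001
rim 0 tool units [ 0.04 -0.02  0.8 ]
```

View pics/above.png

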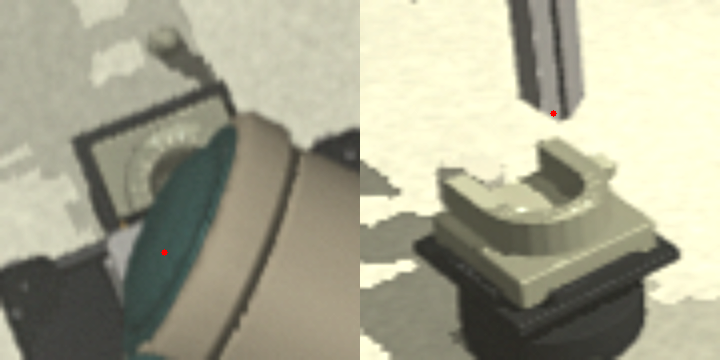

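The scene view shows the closed tips directly above the start heel: tip at crop (553,113), heel at about (557,140), with the tab just right of it at (605,160). Next is a gentle descent.

```bash
python3 -m inch '[0,0,0.2,0,0,0,1,0,0,0.2,0,0,0,1,0,0,0.15,0,0,0,1,0,0,0.08,0,0,0,1,0,0,0,0,0,0,1]'; python3 -m inch '[0,0,0.06,0,0,0,1,0,0,0,0,0,0,1]'
```

```text
clock: 4.28
ee_pos: [0.5149, -0.1503, 0.0987]
ee_rot: [-0.0, 0.981, 0.196, -0.0]
contact_force: [-0.9, -0.4, 1.6]
opening: 0.0003
clock: 4.53
ee_pos: [0.5149, -0.1503, 0.0973]
ee_rot: [-0.0, 0.981, 0.196, -0.0]
contact_force: [-1.5, 0.8, 2.2]
opening: 0.0005
```

```bash
python3 -m inch '[0,0,0.06,0,0,0,1,0,0,0.06,0,0,0,1,0,0,0,0,0,0,1,0,0,0,0,0,0,1]'; python3 d.py 0 1 2
python3 - <<'E'
from h import *
P=rimw(.547,-.164,np.radians(22.3));c=imaging.capture("scene"); im=c["pixels"][:,:,::-1].copy(); x,y=proj(c,P).mean(0).astype(int)-50
cv2.imwrite("pics/press0.png",cv2.convertScaleAbs(cv2.resize(im[y:y+100,x:x+100],None,fx=5,fy=5),alpha=1.7))
E
```

```text
clock: 5.03
ee_pos: [0.5149, -0.1503, 0.0942]
ee_rot: [-0.0, 0.981, 0.196, -0.0]
contact_force: [-1.9, 1.3, 3.1]
opening: 0.0006
clock 5.025 pos [ 0.5149 -0.1503  0.0942] F [-1.92  1.31  3.06] op 0.0006
rim 0 tool units [ 0.02 -0.    0.01]
rim 1 tool units [ 0.58 -0.    0.01]
rim 2 tool units [1.32 0.04 0.01]
```

View pics/press0.png

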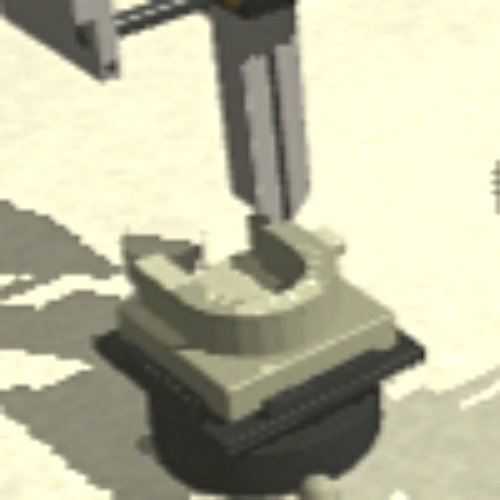

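The tips rest on the start heel with about 4.5 mm of sink, a force of about 3 N and the model seated. Now I'll slide along the leg.

```bash
python3 -m inch '[0.15,0,0,0,0,0,1,0.15,0,0,0,0,0,1,0.15,0,0,0,0,0,1,0.15,0,0,0,0,0,1,0,0,0,0,0,0,1]'; python3 d.py 1 2 3
```

```text
clock: 5.7
ee_pos: [0.5298, -0.1446, 0.0943]
ee_rot: [0.0, 0.981, 0.196, 0.001]
contact_force: [-1.6, -0.5, 3.4]
opening: 0.0005
clock 5.7 pos [ 0.5298 -0.1446  0.0943] F [-1.59 -0.52  3.43] op 0.0005
rim 1 tool units [-0.06 -0.02  0.01]
rim 2 tool units [0.69 0.02 0.01]
rim 3 tool units [1.22 0.37 0.01]
```

```bash
python3 -m inch '[0.14,-0.01,0,0,0,0,1,0.14,0,0,0,0,0,1,0.14,0,0,0,0,0,1,0.14,0.01,0,0,0,0,1,0.13,0.02,0,0,0,0,1,0,0,0,0,0,0,1]'; python3 d.py 2 3 4
```

```text
clock: 6.45
ee_pos: [0.5456, -0.1382, 0.0942]
ee_rot: [-0.0, 0.981, 0.196, 0.0]
contact_force: [-2.2, 0.1, 3.3]
opening: 0.0006
clock 6.45 pos [ 0.5456 -0.1382  0.0942] F [-2.23  0.05  3.3 ] op 0.0006
rim 2 tool units [0.   0.01 0.01]
rim 3 tool units [0.53 0.37 0.01]
rim 4 tool units [0.74 0.98 0.01]
```

```bash
python3 -m inch '[0.15,0.06,0,0,0,0,1,0.14,0.07,0,0,0,0,1,0.13,0.11,0,0,0,0,1,0.11,0.13,0,0,0,0,1,0,0,0,0,0,0,1]'; python3 d.py 3 4 5
python3 - <<'E'
from h import *
P=rimw(.547,-.164,np.radians(22.3));c=imaging.capture("scene"); im=c["pixels"][:,:,::-1].copy(); x,y=proj(c,P).mean(0).astype(int)-50
cv2.imwrite("pics/press3.png",cv2.convertScaleAbs(cv2.resize(im[y:y+100,x:x+100],None,fx=5,fy=5),alpha=1.7))
E
```

```text
clock: 7.08
ee_pos: [0.5619, -0.142, 0.0943]
ee_rot: [0.0, 0.981, 0.195, 0.001]
contact_force: [-1.6, 1.8, 3.4]
opening: 0.0005
clock 7.075 pos [ 0.5619 -0.142   0.0943] F [-1.63  1.8   3.37] op 0.0005
rim 3 tool units [-0.01 -0.02  0.01]
rim 4 tool units [0.19 0.59 0.01]
rim 5 tool units [-0.01  1.2   0.01]
```

View pics/press3.png

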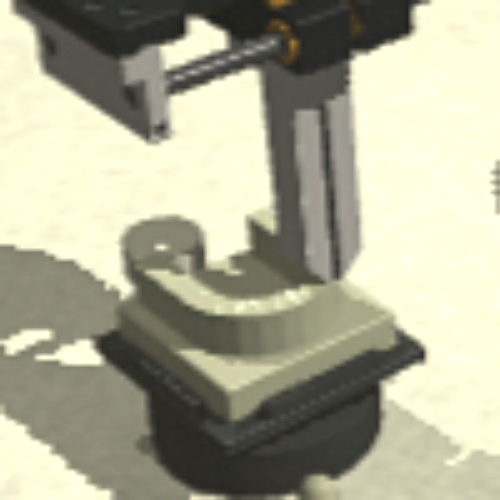

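The tips sit on the rim at three eighths, crop (330,280), with the model still seated. I'll carry on round the front.

```bash
python3 -m inch '[0.07,0.13,0,0,0,0,1,0.06,0.14,0,0,0,0,1,0.04,0.16,0,0,0,0,1,0.02,0.16,0,0,0,0,1,0,0,0,0,0,0,1]'; python3 d.py 4 5 6
```

```text
clock: 7.75
ee_pos: [0.5717, -0.1544, 0.0943]
ee_rot: [0.001, 0.981, 0.195, 0.001]
contact_force: [-0.8, 1.9, 4.3]
opening: 0.0006
clock 7.75 pos [ 0.5717 -0.1544  0.0943] F [-0.83  1.85  4.26] op 0.0006
rim 4 tool units [ 0.02 -0.02  0.01]
rim 5 tool units [-0.19  0.59  0.01]
rim 6 tool units [-0.72  0.94  0.01]
```

```bash
python3 -m inch '[-0.02,0.16,0,0,0,0,1,-0.04,0.16,0,0,0,0,1,-0.06,0.14,0,0,0,0,1,-0.08,0.13,0,0,0,0,1,0,0,0,0,0,0,1]'; python3 d.py 5 6 7
```

```text
clock: 8.38
ee_pos: [0.5724, -0.1701, 0.0944]
ee_rot: [0.001, 0.981, 0.196, 0.0]
contact_force: [-0.3, 1.7, 3.8]
opening: 0.0002
clock 8.375 pos [ 0.5724 -0.1701  0.0944] F [-0.31  1.68  3.76] op 0.0002
rim 5 tool units [ 0.03 -0.    0.02]
rim 6 tool units [-0.5   0.35  0.02]
rim 7 tool units [-1.25  0.38  0.02]
```

```bash
python3 -m inch '[-0.09,0.12,0,0,0,0,1,-0.12,0.11,0,0,0,0,1,-0.14,0.07,0,0,0,0,1,-0.15,0.06,0,0,0,0,1,0,0,0,0,0,0,1]'; python3 d.py 6 7 8
```

```text
clock: 9.0
ee_pos: [0.5638, -0.1832, 0.0944]
ee_rot: [0.001, 0.981, 0.196, 0.0]
contact_force: [1.6, 0.9, 3.1]
opening: 0.0004
clock 9.0 pos [ 0.5638 -0.1832  0.0944] F [1.65 0.94 3.06] op 0.0004
rim 6 tool units [ 0.01 -0.    0.02]
rim 7 tool units [-0.73  0.03  0.02]
rim 8 tool units [-1.29  0.03  0.02]
```

```bash
python3 -m inch '[-0.15,0.02,0,0,0,0,1,-0.15,0.01,0,0,0,0,1,-0.15,0,0,0,0,0,1,-0.15,0,0,0,0,0,1,-0.15,0,0,0,0,0,1,0,0,0,0,0,0,1]'; python3 d.py 7 8
```

```text
clock: 9.75
ee_pos: [0.5462, -0.1905, 0.0942]
ee_rot: [0.0, 0.981, 0.196, -0.0]
contact_force: [1.8, 1.3, 3.8]
opening: 0.0003
clock 9.75 pos [ 0.5462 -0.1905  0.0942] F [1.76 1.26 3.78] op 0.0003
rim 7 tool units [0.03 0.03 0.01]
rim 8 tool units [-0.53  0.03  0.01]
```

```bash
python3 -m inch '[-0.14,0.02,0,0,0,0,1,-0.14,0.01,0,0,0,0,1,-0.13,0,0,0,0,0,1,-0.12,0,0,0,0,0,1,0,0,0,0,0,0,1,0,0,0,0,0,0,1]'; python3 d.py 8
python3 - <<'E'
from h import *
P=rimw(.547,-.164,np.radians(22.3));c=imaging.capture("scene"); im=c["pixels"][:,:,::-1].copy(); x,y=proj(c,P).mean(0).astype(int)-50
cv2.imwrite("pics/press8.png",cv2.convertScaleAbs(cv2.resize(im[y:y+100,x:x+100],None,fx=5,fy=5),alpha=1.7))
E
```

```text
clock: 10.5
ee_pos: [0.5344, -0.1963, 0.0941]
ee_rot: [0.0, 0.981, 0.196, -0.001]
contact_force: [1.3, 0.9, 3.3]
opening: 0.0005
clock 10.5 pos [ 0.5344 -0.1963  0.0941] F [1.29 0.9  3.3 ] op 0.0005
rim 8 tool units [-0.01 -0.    0.01]
```

View pics/press8.png

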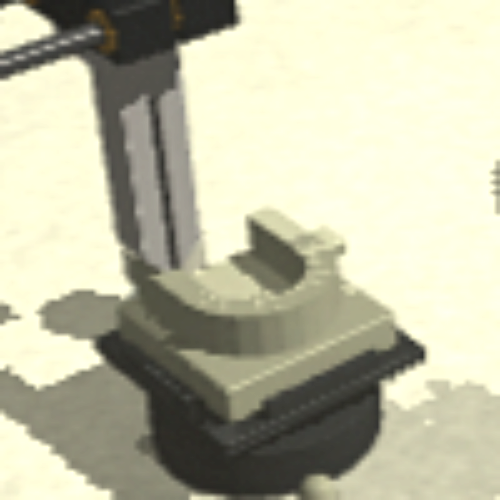

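The tips are on the end heel, crop (165,265), with about 3.3 N. I'll lift straight up, slowly at first.

```bash
python3 -m inch '[0,0,-0.06,0,0,0,1,0,0,-0.06,0,0,0,1,0,0,-0.08,0,0,0,1,0,0,-0.2,0,0,0,1,0,0,-0.5,0,0,0,1,0,0,-0.8,0,0,0,1,0,0,-0.9,0,0,0,1,0,0,-0.9,0,0,0,1,0,0,-0.9,0,0,0,1,0,0,-0.8,0,0,0,1]'
python3 -m inch '[-0.9,0.5,0,0,0,0,1,-0.9,0.5,0,0,0,0,1,-0.9,0.5,0,0,0,0,1,-0.9,0.5,0,0,0,0,1,-0.9,0.5,0,0,0,0,1,-0.9,0.5,0,0,0,0,1,-0.9,0.5,0,0,0,0,1,-0.9,0.5,0,0,0,0,1,0,0,0,0,0,0,1,0,0,0,0,0,0,1]'
python3 - <<'E'
from h import *
P=rimw(.547,-.164,np.radians(22.3));o=[]
for n in("top","scene"):
    c=imaging.capture(n); im=c["pixels"][:,:,::-1].copy(); cv2.imwrite(f"pics/{n}_end.png",im); q=proj(c,P).mean(0).astype(int); x,y=q-45
    old=cv2.imread(f"pics/{n}0.png")
    for k in (old,im): o.append(cv2.convertScaleAbs(cv2.resize(k[y:y+90,x:x+90],(290,290)),alpha=1.7))
cv2.imwrite("pics/end.png",np.vstack([np.hstack(o[:2]),np.hstack(o[2:])]))
E
```

```text
clock: 11.8
ee_pos: [0.5347, -0.1959, 0.2257]
ee_rot: [0.0, 0.981, 0.196, 0.0]
contact_force: [0.2, 0.8, 0.1]
opening: 0.0006
clock: 13.05
ee_pos: [0.4073, -0.3569, 0.2245]
ee_rot: [-0.0, 0.981, 0.196, 0.0]
contact_force: [0.4, 0.3, 0.5]
opening: 0.0005
```

View pics/end.png

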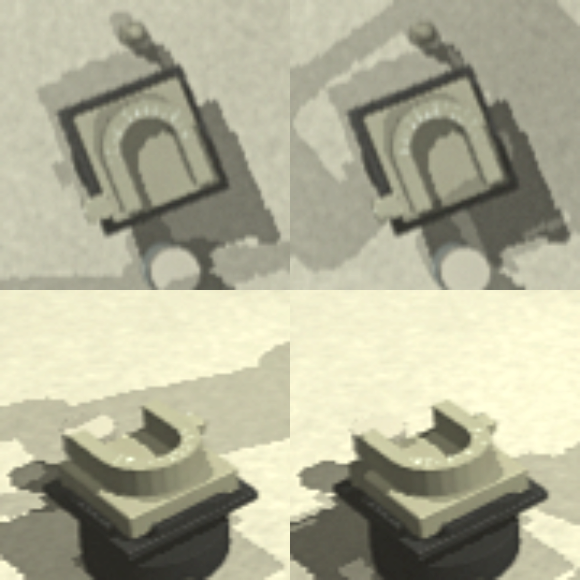

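View pics/top_end.png

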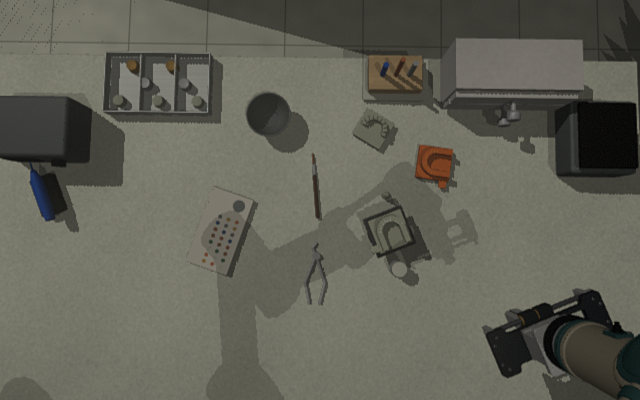

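The model is flat in the raised pan, shown at (389,232) in the top view as before. The jar (399,269), die (386,194), caliper, brush, bowl, palette and spare are where they started. Handing in.

```bash
python3 -c "
from plant import robot
print(robot.hand_in())"
```

```text
the job is handed in; nothing more can be done
None
```

I traced the rim of the plaster model in one pass, from the heel beside the tab, round the front, to the other heel. I then lifted straight up, backed away and handed in at about 13 s; no verdict is reported.

- **Position:** at each rim point where I paused, the fingertips were within about 1 mm of where I had measured the rim's centre line to be.
- **Pressure:** the vertical force stayed at about 3–4.3 N. The tip height put the pan at roughly 4.5–5 mm of sink throughout, though I could not read the pan's joint directly. Forces were only read at the pauses.
- **Sideways force:** it read about 1.5–2.5 N at the pauses, including before the first slide, which I did not explain. It caused no visible movement of the model.
- **Last check:** the before and after pictures show the model flat in the raised pan with no visible shift, and no bystander visibly moved. No check failed or disagreed.

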